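# Put the capped bottles and pots back on their colour-coded coasters

## Task

Pick out the four loose screw-capped containers (two bottles and two pots) and stand each one in the middle of the coaster that has the colour of its cap: red, yellow, white and black. Keep all of them upright throughout, and leave the timer and the roll of tape where they lie.

Things in the scene. Friction and masses are not known exactly. Their poses are not given: they have to be found in the camera images.
- red_bottle_center (a point): Centre of the white bottle with a red screw cap, 90 mm tall: body 43 mm across up to 76 mm, above it the cap, 28 mm across. Weighs about 110 g. The point is on its axis, half-way up; z is its axis, pointing up; the yaw is of no account (45 mm above its foot).
- yellow_pot_center (a point): Centre of the squat white specimen pot with a yellow screw cap, 55 mm tall: body 45 mm across up to 42 mm, the cap above it 49 mm across. Weighs about 30 g. The point is on its axis, half-way up; z is its axis, pointing up; the yaw is of no account (27.5 mm above its foot).
- white_pot_center (a point): Centre of the squat white specimen pot with a white screw cap, 55 mm tall: body 45 mm across up to 42 mm, the cap above it 49 mm across. Weighs about 30 g. The point is on its axis, half-way up; z is its axis, pointing up; the yaw is of no account (27.5 mm above its foot).
- amber_bottle_center (a point): Centre of the small brown (amber) bottle with a black screw cap, 57 mm tall, body 28 mm across, cap narrower. Weighs about 30 g. The point is on its axis, half-way up; z is its axis, pointing up; the yaw is of no account (28.5 mm above its foot).
- coaster_red_floor (a point): Centre of the inner floor of the red coaster: a shallow round red dish on a slate-blue rubber foot, fixed to the cart; its place changes from start to start. Foot 78 mm across; dish 74 mm across outside, 66 mm inside; the floor (this point) is 4 mm above the cart top and the rim 5 mm above the floor. z points up.
- coaster_yellow_floor (a point): Centre of the inner floor of the yellow coaster: a shallow round yellow dish on a slate-blue rubber foot, fixed to the cart; its place changes from start to start. Foot 78 mm across; dish 74 mm across outside, 66 mm inside; the floor (this point) is 4 mm above the cart top and the rim 5 mm above the floor. z points up.
- coaster_white_floor (a point): Centre of the inner floor of the white coaster: a shallow round white dish on a slate-blue rubber foot, fixed to the cart; its place changes from start to start. Foot 78 mm across; dish 74 mm across outside, 66 mm inside; the floor (this point) is 4 mm above the cart top and the rim 5 mm above the floor. z points up.
- coaster_black_floor (a point): Centre of the inner floor of the black coaster: a shallow round black dish on a slate-blue rubber foot, fixed to the cart; its place changes from start to start. Foot 78 mm across; dish 74 mm across outside, 66 mm inside; the floor (this point) is 4 mm above the cart top and the rim 5 mm above the floor. z points up.
- timer: White bench timer with blue and orange keys, 62 x 64 x 19 mm, lying behind the work; origin at the centre of its underside. A bystander.
- tape: Blue roll of tape lying flat at the left end of the work, 58 x 64 x 20 mm; origin at the centre of its underside. A bystander.
Not all that is in view belongs to the job. Of the things that look like the part that bears amber_bottle_center, the middle-sized one is meant.

How it is judged:
At the end, for the whole second after the job is handed in: Each container stands upright (within 0.1 rad), at rest and released, on the floor of the coaster of its cap's colour (height within 4 mm), its axis within 12 mm of the coaster's centre; the timer and the tape roll lie within 30 mm of where they were (horizontal distance between red_bottle_center and coaster_red_floor below 0.012 m and z of red_bottle_center in the frame of coaster_red_floor between 0.041 and 0.049 m and angle between each of red_bottle_center, yellow_pot_center, white_pot_center, amber_bottle_center's own z axis and vertical below 0.1 rad and linear speed of each of red_bottle, yellow_pot, white_pot, amber_bottle below 0.02 m/s and horizontal distance between yellow_pot_center and coaster_yellow_floor below 0.012 m and z of yellow_pot_center in the frame of coaster_yellow_floor between 0.0235 and 0.0315 m and horizontal distance between white_pot_center and coaster_white_floor below 0.012 m and z of white_pot_center in the frame of coaster_white_floor between 0.0235 and 0.0315 m and horizontal distance between amber_bottle_center and coaster_black_floor below 0.012 m and z of amber_bottle_center in the frame of coaster_black_floor between 0.0245 and 0.0325 m and distance of each of timer, tape from where it was at the start of the episode below 0.03 m); the robot touches nothing.
It fails at once if a container is tipped over (angle between any of red_bottle_center, yellow_pot_center, white_pot_center, amber_bottle_center's own z axis and vertical above 0.7 rad).
It fails at once if the timer or the roll of tape is pushed away (not (distance of timer from where it was at the start of the episode below 0.03 m) or not (distance of tape from where it was at the start of the episode below 0.03 m)).
It also fails if it takes over 93 s, if anything falls off the work surface, if the arm or the gripper's body presses on something with over 40 N, if the wrist force passes 120 N, or if a joint passes its speed limit or range.

## Robot

A 6-joint arm with a two-finger parallel gripper is mounted at the origin on a cart in front of the work surface, level with it; the furniture and walls round the work are solid. World frame = base frame: x ahead of the robot, y to its left, z up, the work surface at z = 0. Lengths are in m, angles in rad, forces in N, time in s.
With the tool pointing down it reaches from about 0.35 to 0.8 m from the base axis. Payload 7.3 kg.
Tool frame: the origin (TCP) lies between the finger pads; the fingertips stand 25 mm ahead of it and the grasp point (between the pads) lies 6 mm ahead of it (r.tip_extent is the distance from the TCP to the fingertips, in m); z points along the fingers, y is the direction in which the jaws open and shut (so a half turn about z gives the same grasp; the last joint's range is limited). The gripper opens to 85 mm and grips with 20 to 120 N. Pads are 22 mm wide; open, the fingers measure 114 mm over their backs; the gripper's body (76 mm by 85 mm) begins 54 mm behind the grasp point. The pads swing forward as they close: fully open they stand 13 mm farther back than shut.
Start: joints at [1.168, 0.342, 1.524, -0, 1.275, -0.146], TCP at [0.133, 0.508, 0.256] pointing down, gripper open.
Joint ranges: [-2.53, 2.53], [-0.77, 2.02], [0.04, 2.7], [-1, 4.14], [0.28, 2.66], [-3.11, 3.11]. Speed limits (rad/s): [2.57, 2.57, 3.14, 3.14, 3.14, 3.14].

## Interface

Orientations are given as a unit quaternion [x, y, z, w].
In Python, from workcell import r, command_gripper, optics gives the robot as it stands. The module is installed in compiled form; this text tells all that it offers. Calls block until the motion is done:
- r.reach(position, orientation): joint-space move of the TCP to a pose.
- r.move_straight(position, orientation=None, speed=0.15, max_force=None): straight line of the TCP; orientation=None keeps the orientation; speed is the mean speed in m/s. With max_force (N) it stops when the force on the tool has changed by that much, and returns True; else False.
- r.movej(angles): joint-space move.
- command_gripper(opening, force=None): finger opening in m; force is the grip in N (None keeps the last); returns when the fingers have stopped.
- r.hold(seconds).
- r.solve_ik(position, orientation): joint angles nearest the present ones, or None.
- r.read_state(): the state.
- optics.get_image(name): name is "scene" or "top" or "wrist"; returns (picture, depth): 400x640x3 uint8, red, green, blue; 400x640 float32, m along the optical axis (not along the pixel's ray), 0 where there is no reading.
- optics.camera_model(name): a dict with "K" (3x3 intrinsics, pixels), "k1" (the pictures are not rectified: a ray, as slopes to the right and down, at radius r is drawn at 1 + k1 r^2 times it, then the intrinsics apply), "R" (3x3) and "t" (3): a world point X has camera coordinates R X + t; the wrist camera has in their place "tool_from_camera" (4x4, takes a point from camera to tool coordinates, whose origin is the TCP and whose axes are the flange's). Camera axes: x right, y down, z forward; pixel columns grow to the right and rows downward; lengths in m; the calibration is good to about 2 mm. A picture is of the moment at which its call begins: read the wrist's pose just before it. camera_model takes no time and is no camera call.
A pose or a line that the arm cannot do raises r.PlanningError and nothing moves.
- r.finish_job(): hands the job in, once; it reports no verdict.
The state is a dict: "time_s": time; "joint_positions": joint angles; "dq": joint speeds; "tau": joint torques, N m; "eef_pos": TCP position; "eef_rot": TCP orientation; "contact_force": force on the tool from outside, world axes, zero at the start; "torque": the same for the moment, N m; "grip_width": finger opening in m.
Only numpy, scipy, OpenCV 4.12 (cv2) and the standard library are available. Lean on these libraries where they do the work, as an engineer would, in place of code of your own. Each camera call takes 0.05 s, during which the arm holds its last target.

## Working session

There is one attempt and no reset: what is moved stays moved. The work goes in short steps, each a Python script; the robot and the scene stay as the last script left them, time stands still between calls to the robot, and variables do not carry over. Pictures are saved under pics/ and viewed, and the job is handed in when it is done.

```bash
mkdir -p pics; ls; python3 - <<'E'
from workcell import r, command_gripper, optics
import cv2, numpy as np
for n in ["scene","top","wrist"]:
    s=r.read_state()
    im,d=optics.get_image(n); cv2.imwrite(f"pics/{n}0.png",im[:,:,::-1]); np.savez(f"pics/{n}0.npz",im=im,d=d,p=s["eef_pos"],q=s["eef_rot"])
    m=optics.camera_model(n); print(n,{k:np.round(v,4).tolist() for k,v in m.items()})
    print((d>0).mean())
print(s)
E
```

```text
pics
scene {'K': [[377.4771, 0.0, 317.1674], [0.0, 377.4771, 205.3114], [0.0, 0.0, 1.0]], 'k1': -0.0374, 'R': [[0.6425, -0.766, 0.0197], [-0.5474, -0.4768, -0.6878], [0.5362, 0.4311, -0.7257]], 't': [-0.0944, 0.4474, 0.5001]}
0.99591015625
top {'K': [[498.7087, 0.0, 327.1231], [0.0, 498.7087, 188.8622], [0.0, 0.0, 1.0]], 'k1': -0.0544, 'R': [[0.0084, -0.9999, 0.0105], [-0.9974, -0.0092, -0.072], [0.0721, -0.0099, -0.9973]], 't': [0.3015, 0.5119, 1.1732]}
0.99590234375
wrist {'K': [[359.5409, 0.0, 320.2959], [0.0, 359.5409, 198.854], [0.0, 0.0, 1.0]], 'k1': -0.0807, 'tool_from_camera': [[0.0004, -0.9452, -0.3265, 0.0853], [1.0, 0.0003, 0.0004, -0.0009], [-0.0003, -0.3265, 0.9452, -0.1181], [0.0, 0.0, 0.0, 1.0]]}
0.99599609375
{'time_s': 0.1, 'joint_positions': array([ 1.16797526e+00,  3.42674029e-01,  1.52488765e+00,  2.22621237e-05,
        1.27539099e+00, -1.46010388e-01]), 'dq': array([ 6.11747812e-05, -7.11633941e-04, -1.81956699e-03, -6.12547039e-04,
       -1.36779282e-03, -4.99735206e-04]), 'tau': array([ 1.08938089e-03, -4.34440827e+01, -2.46492344e+01, -2.36591359e-04,
        4.63580232e-03,  5.53036742e-06]), 'eef_pos': array([0.13320578, 0.50750578, 0.25569635]), 'eef_rot': array([ 1.28055968e-01,  9.91766710e-01, -6.51679871e-04, -1.94520122e-04]), 'contact_force': array([-0.7177025 , -0.10323088, -0.09368578]), 'torque': array([0.04558797, 0.01326817, 0.00259027]), 'grip_width': 0.08538243956734903}
```

View pics/top0.png

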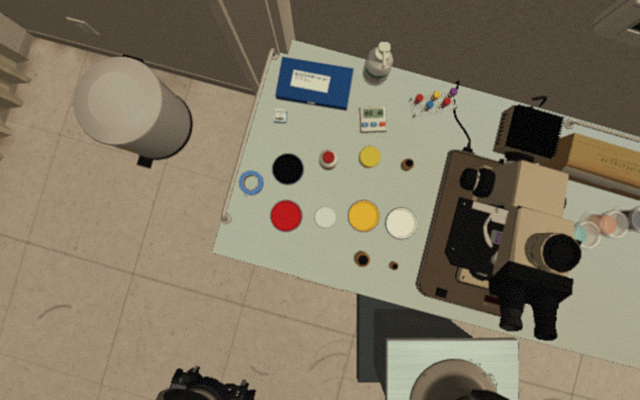

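View pics/scene0.png

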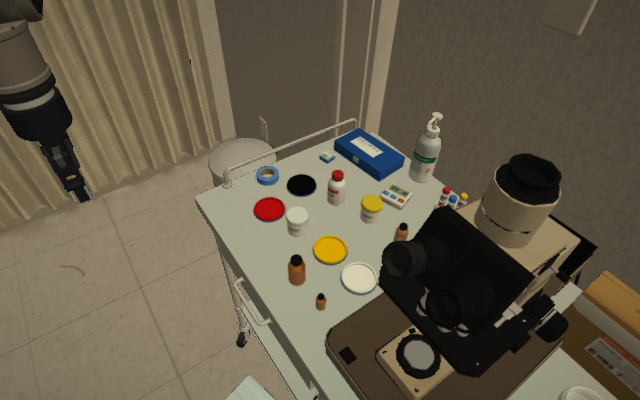

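View pics/wrist0.png

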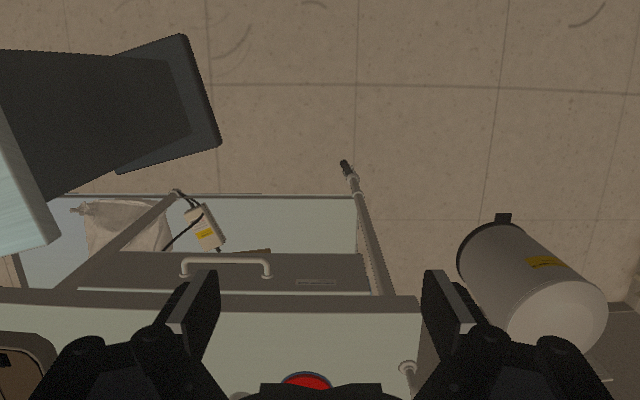

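Top view: caps are red (328,159), yellow (370,157) and white (325,217). Coasters are red (286,216), black (288,169), yellow (363,216) and white (400,223). Three amber bottles stand at (408,164), (362,259) and (393,266). Timer is at (373,119), tape at (251,182). Next I turn these into positions.

```bash
cat > h.py <<'E'
import numpy as np, cv2
from workcell import r, command_gripper, optics
from scipy.spatial.transform import Rotation as Ro
def undist(uv,m):
    K=np.array(m["K"]);k1=m["k1"]
    return cv2.undistortPoints(np.asarray(uv,float).reshape(-1,1,2),K,np.array([k1,0,0,0.])).reshape(-1,2)
def pose(name,p=None,q=None):
    m=optics.camera_model(name)
    if name=="wrist":
        T=np.array(m["tool_from_camera"]);Rt=Ro.from_quat(q).as_matrix()
        return m,Rt@T[:3,:3],np.asarray(p)+Rt@T[:3,3]   # world_from_cam R, cam centre
    R=np.array(m["R"]);t=np.array(m["t"]);return m,R.T,-R.T@t
def onplane(uv,z,name,p=None,q=None):
    m,Rw,c=pose(name,p,q);x=undist(uv,m);d=np.c_[x,np.ones(len(x))]@Rw.T
    return c+d*((z-c[2])/d[:,2])[:,None]
def cloud(d,name,p=None,q=None):
    m,Rw,c=pose(name,p,q);v,u=np.mgrid[:d.shape[0],:d.shape[1]]
    x=undist(np.c_[u.ravel(),v.ravel()],m);P=(np.c_[x,np.ones(len(x))]*d.reshape(-1,1))@Rw.T+c
    return P.reshape(*d.shape,3)
def masks(im):
    h=cv2.cvtColor(im,cv2.COLOR_RGB2HSV).astype(int);H,S,V=h[...,0],h[...,1],h[...,2]
    return dict(red=((H<8)|(H>172))&(S>150)&(V>70),yellow=(H>17)&(H<33)&(S>130)&(V>110),white=(S<28)&(V>165),black=V<40,amber=(H>=5)&(H<16)&(S>110)&(V>30),blue=(H>98)&(H<125)&(S>110)&(V>80))
def blobs(mask,amin=20,amax=4000):
    mask=cv2.morphologyEx(mask.astype(np.uint8),cv2.MORPH_OPEN,np.ones((2,2),np.uint8))
    n,l,s,c=cv2.connectedComponentsWithStats(mask)
    return [(s[i,4],c[i],s[i,:4],l==i) for i in range(1,n) if amin<s[i,4]<amax]
E
python3 - <<'E'
from h import *
for n in ["top","scene"]:
    f=np.load(f"pics/{n}0.npz");im,d=f["im"],f["d"];P=cloud(d,n)
    for k,m in masks(im).items():
        for a,c,b,l in blobs(m,12):
            q=P[l&(d>0)]
            if len(q)<8: continue
            md=np.median(q,0)
            if 0.2<md[0]<1 and -.1<md[1]<.6 and -.02<md[2]<.2: 
                print(n,k,a,np.round(c,1),b.tolist(),"med",np.round(md,3),"z90",np.round(np.percentile(q[:,2],[5,95]),3))
E
```

```text
top red 38 [419.8  98.9] [417, 96, 7, 7] med [0.718 0.092 0.068] z90 [-0.002  0.072]
top red 40 [447.2 102.1] [444, 99, 7, 7] med [0.711 0.028 0.068] z90 [0.031 0.071]
top red 13 [382.8 125. ] [381, 124, 5, 3] med [0.666 0.172 0.016] z90 [0.013 0.022]
top red 96 [328.9 157.8] [324, 153, 11, 11] med [0.574 0.303 0.089] z90 [0.075 0.092]
top red 714 [286.7 216.5] [272, 202, 30, 30] med [0.444 0.402 0.004] z90 [-0.    0.01]
top yellow 38 [437.2  95.2] [434, 92, 7, 7] med [0.728 0.053 0.07 ] z90 [0.002 0.072]
top yellow 334 [370.4 157.3] [361, 147, 20, 21] med [0.582 0.207 0.054] z90 [0.02  0.057]
top yellow 731 [364.4 216.5] [350, 202, 30, 30] med [0.445 0.216 0.004] z90 [-0.     0.009]
top black 34 [468.7 149.4] [465, 145, 8, 8] med [ 0.605 -0.033  0.029] z90 [0.021 0.036]
top black 667 [288.3 169.7] [274, 156, 29, 29] med [0.555 0.401 0.004] z90 [0.    0.009]
top black 28 [409.8 163.5] [407, 161, 6, 6] med [0.568 0.114 0.055] z90 [0.042 0.059]
top black 13 [501.8 162.4] [500, 161, 4, 4] med [ 0.565 -0.081  0.115] z90 [0.073 0.119]
top black 292 [468.9 179.5] [461, 169, 17, 22] med [0.
[... 2092 characters left out ...]
 [348.3 356.2] [340, 348, 17, 18] med [0.268 0.035 0.047] z90 [0.042 0.051]
scene amber 20 [401.5 201. ] [399, 199, 6, 5] med [0.666 0.168 0.019] z90 [0.015 0.021]
scene amber 95 [403.2 234.2] [398, 228, 11, 14] med [0.563 0.106 0.04 ] z90 [0.   0.05]
scene amber 317 [297.6 274.3] [289, 262, 17, 24] med [0.336 0.21  0.04 ] z90 [0.007 0.057]
scene amber 91 [321.1 304.2] [317, 299, 10, 12] med [0.323 0.139 0.024] z90 [0.002 0.033]
scene blue 1249 [374.5 154. ] [337, 129, 68, 52] med [0.755 0.297 0.035] z90 [0.01  0.037]
scene blue 193 [268.5 177.2] [258, 167, 21, 19] med [0.514 0.47  0.018] z90 [0.004 0.021]
scene blue 35 [454.2 198.7] [451, 196, 7, 7] med [0.703 0.063 0.071] z90 [0.001 0.072]
```

```bash
python3 - <<'E'
import cv2
im=cv2.imread("pics/top0.png")[100:290,225:435];cv2.imwrite("pics/top0c.png",cv2.resize(im,None,fx=3,fy=3,interpolation=cv2.INTER_CUBIC)[:600])
im=cv2.imread("pics/scene0.png")[150:320,225:425];cv2.imwrite("pics/scene0c.png",cv2.resize(im,None,fx=3.5,fy=3.5,interpolation=cv2.INTER_CUBIC)[:600])
E
```

```text
(no output)
```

View pics/top0c.png

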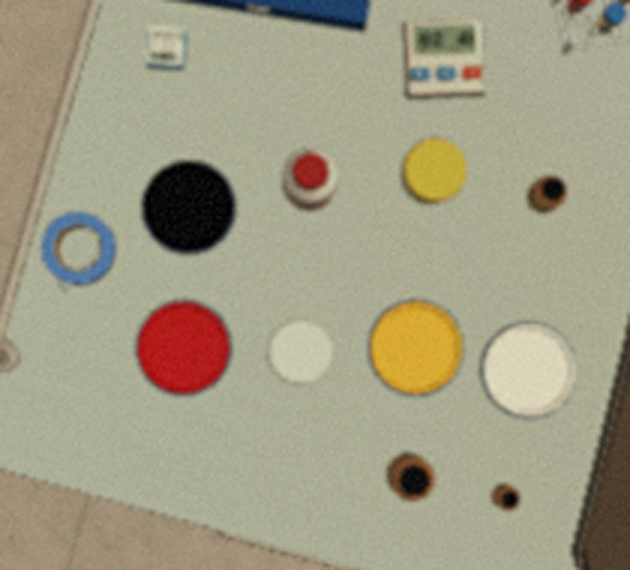

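View pics/scene0c.png

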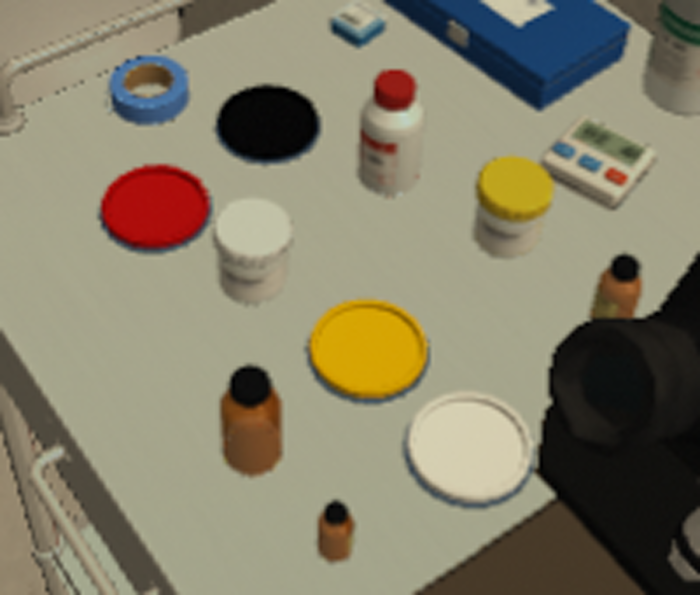

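```bash
python3 - <<'E'
from h import *
H={}
for n in ["top","scene"]:
    f=np.load(f"pics/{n}0.npz");P=cloud(f["d"],n)[f["d"]>0]
    for p in P:
        if .1<p[0]<.75 and -.2<p[1]<.22 and -.02<p[2]<.8:
            k=(int(p[0]//.04),int((p[1]+.4)//.04)-10);H[k]=max(H.get(k,0),p[2])
print("cols y:",[round(j*.04,2) for j in range(-5,6)])
for i in range(2,19): print(round(i*.04,2),[int(1000*H[(i,j)]) if (i,j) in H else -1 for j in range(-5,6)])
# coaster centres by ellipse fit on rim mask, caps
def show(q): print(q,r.solve_ik([.567,.113,z],q))
for z in (.05,.25):
  for yaw in range(0,180,30):
    q=(Ro.from_euler('z',yaw,degrees=True)*Ro.from_quat([0,1,0,0])).as_quat()
    s=r.solve_ik([.567,.113,z],q); print(z,yaw,None if s is None else np.round(s,2))
print(Ro.from_quat(r.read_state()["eef_rot"]).as_matrix().round(3))
E
```

```text
cols y: [-0.2, -0.16, -0.12, -0.08, -0.04, 0.0, 0.04, 0.08, 0.12, 0.16, 0.2]
0.08 [-1, 4, 6, 5, 237, 240, 4, 5, 4, 2, -1]
0.12 [3, 5, 5, 6, 6, 4, 4, 5, 5, 2, -1]
0.16 [4, 2, 5, 7, 3, -1, -1, -1, -1, -1, -1]
0.2 [5, 46, 48, 380, 44, 38, 3, 4, 3, -1, -1]
0.24 [-1, 44, 370, 386, 386, 386, 52, 45, 6, 6, 3]
0.28 [-1, 178, 374, 374, 375, 375, 47, 45, 31, 4, 5]
0.32 [45, 178, 426, 443, 385, 373, 177, 45, 45, 6, 75]
0.36 [169, 347, 443, 444, 442, 364, 179, 11, 12, 6, 51]
0.4 [176, 345, 422, 443, 423, 179, 177, 12, 11, 15, 11]
0.44 [174, 289, 340, 341, 342, 182, 177, 14, 13, 14, 13]
0.48 [169, 284, 285, 287, 282, 176, 44, 5, 5, 5, 12]
0.52 [118, 277, 279, 280, 169, 160, 5, 52, 37, 49, 54]
0.56 [165, 167, 164, 139, 47, 47, 7, 61, 58, 58, 60]
0.6 [165, 168, 166, 162, 41, 42, 6, 5, 5, 56, 60]
0.64 [166, 166, 166, 5, 17, 6, 5, 5, 10, 23, 23]
0.68 [480, 163, 164, 5, 39, 72, 73, 74, 6, 20, 21]
0.72 [492, 551, 548, 6, 38, 73, 72, 73, 5, 3, 5]
0.05 0 [ 0.06  0.67  1.61 -0.    0.87 -1.51]
0.05 30 [ 0.06  0.67  1.61 -0.    0.87 -2.03]
0.05 60 [ 0.06  0.67  1.61 -0.    0.87 -2.55]
0.05 90 [ 0.06  0.67  1.61 -0.    0.87 -3.08]
0.05 120 [ 0.06  0.67  1.61 -0.    0.87  2.68]
0.05 150 [ 0.06  0.67  1.61 -0.    0.87  2.16]
0.25 0 [ 0.06  0.44  1.38 -0.    1.31 -1.51]
0.25 30 [ 0.06  0.44  1.38 -0.    1.31 -2.03]
0.25 60 [ 0.06  0.44  1.38 -0.    1.31 -2.55]
0.25 90 [ 0.06  0.44  1.38 -0.    1.31 -3.08]
0.25 120 [ 0.06  0.44  1.38 -0.    1.31  2.68]
0.25 150 [ 0.06  0.44  1.38 -0.    1.31  2.16]
[[-0.967  0.254 -0.   ]
 [ 0.254  0.967 -0.001]
 [ 0.    -0.001 -1.   ]]
```

```bash
python3 - <<'E'
from h import *
q=(Ro.from_euler('z',-90,degrees=True)*Ro.from_quat([0,1,0,0])).as_quat()
for p in ([.47,.29,.38],[.574,.303,.3]): print(r.solve_ik(p,q))
t0=r.read_state()["time_s"]
r.reach([.47,.29,.38],q); r.hold(.2)
s=r.read_state(); im,d=optics.get_image("wrist")
cv2.imwrite("pics/wrist1.png",im[:,:,::-1]);np.savez("pics/wrist1.npz",im=im,d=d,p=s["eef_pos"],q=s["eef_rot"])
for n in ("top","scene"):
    im,d=optics.get_image(n);cv2.imwrite(f"pics/{n}1.png",im[:,:,::-1]);np.savez(f"pics/{n}1.npz",im=im,d=d,j=s["joint_positions"])
print(t0,r.read_state()["time_s"],s["joint_positions"],s["eef_pos"])
E
```

```text
[ 4.14057514e-01  3.33939061e-01  1.20040999e+00 -4.44089210e-16
  1.60724360e+00  4.14057514e-01]
[ 3.67716440e-01  5.56840406e-01  1.06054395e+00 -4.44089210e-16
  1.52420829e+00  3.67716440e-01]
0.15 2.05 [4.15731209e-01 3.34017235e-01 1.20085534e+00 8.59773775e-05
 1.60717314e+00 4.13942466e-01] [0.4694029  0.2907643  0.37978758]
```

View pics/wrist1.png

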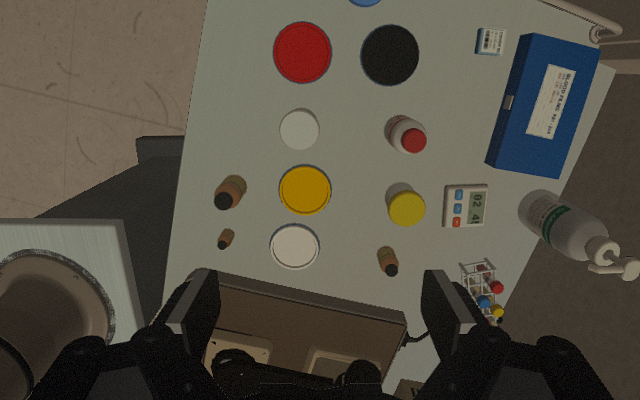

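View pics/scene1.png

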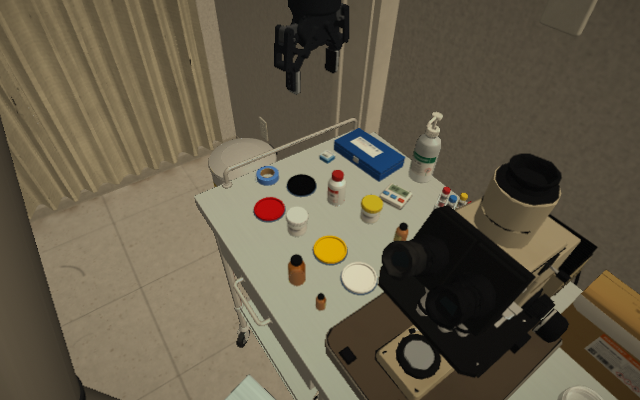

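View pics/top1.png

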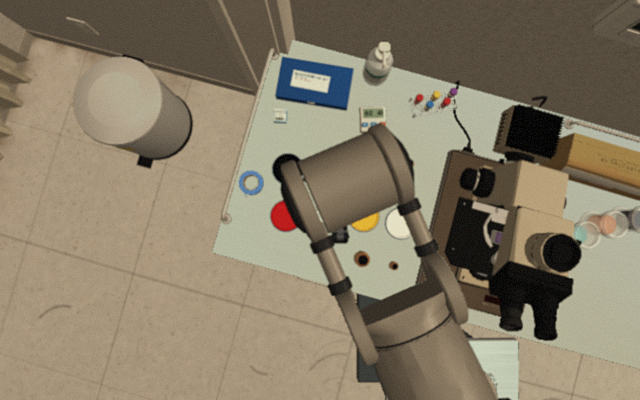

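```bash
python3 - <<'E'
from h import *
f=np.load("pics/top1.npz");d=f["d"];P=cloud(d,"top");d0=np.load("pics/top0.npz")["d"]
m=(d>0)&(d<d0-.05);A=P[m];A=A@Ro.from_euler('z',f["j"][0]).as_matrix()  # R^T p
H={}
for p in A:
    k=(int(p[0]//.05),int((p[1]+1)//.04)-25);H.setdefault(k,[]).append(p[2])
js=range(-6,7);print("y'",[round(j*.04,2) for j in js])
for i in range(-2,15): print(round(i*.05,2),[int(1000*np.median(H[(i,j)])) if (i,j) in H and len(H[(i,j)])>3 else 0 for j in js])
# coasters & caps, in 3 views
W=np.load("pics/wrist1.npz")
for n,g in (("wrist",W),("top",np.load("pics/top0.npz")),("scene",np.load("pics/scene0.npz"))):
    a=(g["p"],g["q"]) if n=="wrist" else ()
    P=cloud(g["d"],n,*a)
    for k,mk in masks(g["im"]).items():
        if k=="blue": continue
        for ar,c,b,l in blobs(mk,12):
            md=np.median(P[l],0)
            if not(.25<md[0]<.62 and .09<md[1]<.45 and -.01<md[2]<.1): continue
            cn,_=cv2.findContours(l.astype(np.uint8),cv2.RETR_EXTERNAL,cv2.CHAIN_APPROX_NONE);cn=max(cn,key=len).reshape(-1,2)
            z=np.percentile(P[l][:,2],80)
            big=ar>450
            zz=.009 if md[2]<.02 else {'red':.09,'yellow':.055,'white':.055,'black':z,'amber':z}[k]
            hull=onplane(cn,zz,n,*a)[:,:2].astype(np.float32)
            (cx,cy),rad=cv2.minEnclosingCircle(hull); e=hull.mean(0)
            print(n,k,ar,np.round(c),'circle',np.round([cx,cy,rad],4),'zplane',round(float(zz),3),'zmed',round(float(md[2]),3))
E
```

```text
y' [-0.24, -0.2, -0.16, -0.12, -0.08, -0.04, 0.0, 0.04, 0.08, 0.12, 0.16, 0.2, 0.24]
-0.1 [0, 0, 0, 0, 0, 0, 0, 0, 0, 0, 0, 0, 0]
-0.05 [0, 0, 0, 0, 0, 0, 0, 0, 0, 0, 0, 0, 0]
0.0 [0, 0, 0, 0, 0, 0, 0, 0, 0, 0, 0, 0, 0]
0.05 [0, 0, 0, 217, 0, 0, 0, 0, 0, 0, 0, 0, 0]
0.1 [0, 0, 0, 0, 0, 0, 0, 0, 0, 0, 0, 0, 0]
0.15 [0, 0, 0, 0, 0, 0, 0, 0, 0, 0, 0, 0, 0]
0.2 [0, 0, 0, 0, 0, 0, 0, 0, 0, 0, 0, 0, 0]
0.25 [0, 0, 0, 0, 0, 0, 702, 713, 0, 0, 0, 0, 0]
0.3 [0, 0, 0, 0, 0, 0, 699, 717, 714, 687, 0, 0, 0]
0.35 [0, 0, 0, 0, 0, 0, 696, 707, 705, 698, 0, 0, 0]
0.4 [0, 0, 0, 0, 0, 0, 690, 682, 680, 697, 0, 0, 0]
0.45 [0, 0, 0, 0, 0, 0, 673, 0, 472, 674, 0, 0, 0]
0.5 [0, 0, 0, 0, 0, 0, 704, 705, 705, 703, 0, 0, 0]
0.55 [0, 0, 0, 0, 0, 0, 705, 705, 704, 704, 0, 0, 0]
0.6 [0, 0, 0, 0, 0, 0, 0, 0, 0, 0, 0, 0, 0]
0.65 [0, 0, 0, 0, 0, 0, 0, 0, 0, 0, 0, 0, 0]
0.7 [0, 0, 0, 0, 0, 0, 0, 0, 0, 0, 0, 0, 0]
wrist red 2696 [303.  53.] circle [0.4453 0.402  0.0367] zplane 0.009 zmed 0.005
wrist red 419 [415. 142.] circle [0.5767 0.3031 0.0136] zplane 0.09 zmed 0.09
wrist yellow 1903 [306. 191.] circle [0.4469 0
[... 1675 characters left out ...]
cle [0.5795 0.199  0.0284] zplane 0.055 zmed 0.055
scene yellow 750 [331. 250.] circle [0.445  0.2112 0.0383] zplane 0.009 zmed 0.005
scene black 473 [302. 186.] circle [0.5556 0.3929 0.0384] zplane 0.009 zmed 0.005
scene black 41 [404. 227.] circle [0.5642 0.1097 0.0097] zplane 0.058 zmed 0.056
scene black 99 [297. 261.] circle [0.3414 0.2159 0.0122] zplane 0.074 zmed 0.073
scene black 28 [322. 297.] circle [0.3263 0.1409 0.0058] zplane 0.042 zmed 0.041
scene amber 95 [403. 234.] circle [0.5571 0.1046 0.0187] zplane 0.043 zmed 0.04
scene amber 317 [298. 274.] circle [0.3331 0.2037 0.0275] zplane 0.054 zmed 0.04
scene amber 91 [321. 304.] circle [0.3212 0.1361 0.0133] zplane 0.031 zmed 0.024
```

```bash
python3 - <<'E'
from h import *
for n in ["top","scene"]:
    f=np.load(f"pics/{n}0.npz");P=cloud(f["d"],n)[f["d"]>0]
    for zl,zh in ((.1,.2),(.2,.3),(.3,.37),(.37,.5)):
      for x0,x1 in ((.2,.32),(.32,.45),(.45,.6)):
        s=P[(P[:,2]>zl)&(P[:,2]<zh)&(P[:,0]>x0)&(P[:,0]<x1)&(P[:,1]<.1)&(P[:,1]>-.2)]
        if len(s)>10: print(n,zl,x0,np.round(np.percentile(s[:,1],[90,98,100]),3))
W=np.load("pics/wrist1.npz");T=np.load("pics/top0.npz")
for n,g in (("wrist",W),("top",T)):
    a=(g["p"],g["q"]) if n=="wrist" else ()
    P=cloud(g["d"],n,*a);h=cv2.cvtColor(g["im"],cv2.COLOR_RGB2HSV)
    for c in (((300,130),(295,246),(260,150)) if n=="wrist" else ((325,217),(400,223),(345,250))): print(n,c,h[c[1],c[0]],P[c[1],c[0]].round(3))
    m=(np.hypot(P[...,0]-.44,P[...,1]-.31)<.05)&(P[...,2]>.045)
    pts=P[m][:,:2].astype(np.float32);print("white cap",len(pts),cv2.minEnclosingCircle(pts),(pts.max(0)+pts.min(0))/2,pts.mean(0))
    m=(np.hypot(P[...,0]-.584,P[...,1]-.205)<.05)&(P[...,2]>.045)
    pts=P[m][:,:2].astype(np.float32);print("yellow cap",len(pts),cv2.minEnclosingCircle(pts),pts.mean(0))
E
```

```text
top 0.1 0.32 [0.044 0.056 0.063]
top 0.1 0.45 [0.013 0.033 0.041]
top 0.2 0.32 [0.001 0.013 0.015]
top 0.2 0.45 [-0.041 -0.035 -0.026]
top 0.3 0.2 [0.009 0.015 0.019]
top 0.3 0.32 [-0.001  0.01   0.014]
top 0.3 0.45 [-0.027 -0.026 -0.025]
top 0.37 0.2 [0.007 0.015 0.018]
top 0.37 0.32 [-0.03  -0.013  0.006]
scene 0.1 0.2 [-0.058 -0.043 -0.036]
scene 0.1 0.32 [0.013 0.043 0.059]
scene 0.1 0.45 [-0.152 -0.143 -0.137]
scene 0.2 0.2 [-0.027 -0.025 -0.024]
scene 0.2 0.32 [-0.026 -0.023 -0.021]
scene 0.2 0.45 [-0.115 -0.106 -0.104]
scene 0.3 0.2 [-0.01   0.007  0.017]
scene 0.3 0.32 [-0.011  0.003  0.01 ]
scene 0.37 0.2 [-0.     0.011  0.015]
scene 0.37 0.32 [-0.039 -0.015  0.003]
wrist (300, 130) [ 30  32 136] [0.443 0.311 0.055]
wrist (295, 246) [ 23  48 155] [0.43  0.128 0.005]
wrist (260, 150) [ 30  38 120] [0.383 0.275 0.001]
white cap 16826 ((0.44175785779953003, 0.30444014072418213), 0.04835277050733566) [0.44174325 0.30674976] [0.42584744 0.30047506]
yellow cap 1067 ((0.5827203392982483, 0.2074924260377884), 0.02524014376103878) [0.5819064  0.20919114]
top (325, 217) [ 30  32 198] [0.442 0.311 0.054]
top (400, 223) [ 24  41 220] [0.429 0.13  0.005]
top (345, 250) [ 31  35 174] [ 0.364  0.262 -0.001]
white cap 1410 ((0.44276508688926697, 0.3112996220588684), 0.025155140087008476) [0.4427774  0.31069672] [0.4284308  0.31606898]
yellow cap 362 ((0.5850155353546143, 0.2075483351945877), 0.025141621008515358) [0.5844482  0.20773955]
```

```bash
python3 - <<'E'
from h import *
for n in ("wrist","top"):
    g=np.load(f"pics/{n}{1 if n=='wrist' else 0}.npz")
    a=(g["p"],g["q"]) if n=="wrist" else ()
    P=cloud(g["d"],n,*a);h=cv2.cvtColor(cv2.GaussianBlur(g["im"],(3,3),0),cv2.COLOR_RGB2HSV).astype(int)
    m=(np.hypot(P[...,0]-.44,P[...,1]-.31)<.04)&(P[...,2]>.045)&(P[...,2]<.065)
    pts=P[m][:,:2].astype(np.float32);print(n,"white cap",len(pts),cv2.minEnclosingCircle(pts),pts.mean(0))
    m=(np.hypot(P[...,0]-.43,P[...,1]-.128)<.05)&(P[...,2]<.03)&(h[...,0]<28)&(h[...,2]>(120 if n=="wrist" else 180))
    for ar,c,b,l in blobs(m,200):
        cn,_=cv2.findContours(l.astype(np.uint8),cv2.RETR_EXTERNAL,cv2.CHAIN_APPROX_NONE);cn=max(cn,key=len).reshape(-1,2)
        print(n,"white coaster",ar,c,cv2.minEnclosingCircle(onplane(cn,.009,n,*a)[:,:2].astype(np.float32)))
E
```

```text
wrist white cap 1286 ((0.4415845572948456, 0.31025585532188416), 0.025319596752524376) [0.44183108 0.3116357 ]
wrist white coaster 2391 [296.81639481 245.15892932] ((0.43177175521850586, 0.13096056878566742), 0.04955952987074852)
top white cap 361 ((0.44276508688926697, 0.3112996220588684), 0.025155140087008476) [0.4428747  0.31103283]
top white coaster 676 [402.07840237 223.9852071 ] ((0.42738503217697144, 0.1250535398721695), 0.035902854055166245)
```

```bash
cat >> h.py <<'E'
Q=(Ro.from_euler('z',-90,degrees=True)*Ro.from_quat([0,1,0,0])).as_quat()
def snap(n,tag):
    s=r.read_state();im,d=optics.get_image(n);cv2.imwrite(f"pics/{tag}.png",im[:,:,::-1]);np.savez(f"pics/{tag}.npz",im=im,d=d,p=s["eef_pos"],q=s["eef_rot"]);return im,d,s
def pick(x,y,zt,hi,op,force):
    command_gripper(op)
    r.reach([x,y,hi],Q)
    print("descend contact",r.move_straight([x,y,zt],Q,speed=.12,max_force=12))
    command_gripper(0.01,force=force)
    s=r.read_state();print("grip",round(s["grip_width"],4),s["eef_pos"].round(4),s["contact_force"].round(1),"t",round(s["time_s"],2))
def lift(hi):
    p=r.read_state()["eef_pos"];r.move_straight([p[0],p[1],hi],Q,speed=.2)
    s=r.read_state();print("lifted",round(s["grip_width"],4),s["contact_force"].round(1),"t",round(s["time_s"],2))
def place(x,y,zt,hi,op):
    r.move_straight([x,y,hi],Q,speed=.25)
    r.move_straight([x,y,zt+.004],Q,speed=.12)
    print("touch",r.move_straight([x,y,zt-.002],Q,speed=.02,max_force=4))
    s=r.read_state();print("at",s["eef_pos"].round(4))
    command_gripper(op); r.move_straight([s["eef_pos"][0],s["eef_pos"][1],hi],Q,speed=.2)
    print("t",round(r.read_state()["time_s"],2),"w",r.read_state()["grip_width"])
E
python3 - <<'E'
from h import *
pick(.5755,.303,.056,.17,.075,35)
lift(.19)
snap("scene","s2")
E
```

```text
descend contact False
grip 0.0423 [0.5759 0.3032 0.0569] [ 0.2 -0.7  5.3] t 4.74
lifted 0.0425 [-1.   0.1 -1.5] t 5.56
```

View pics/s2.png

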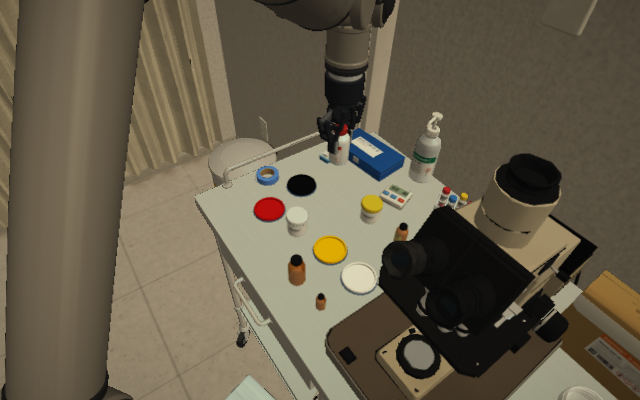

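The bottle is held upright at (340,148), with a grip width of 42.5 mm against the 43 mm body. I place it next.

```bash
python3 - <<'E'
from h import *
place(.4445,.402,.0605,.19,.075)
# look on the way to amber
r.reach([.50,.29,.36],Q); r.hold(.15)
snap("wrist","w3")
E
```

```text
touch True
at [0.4452 0.4024 0.0607]
t 9.13 w 0.07508695012376246
```

View pics/w3.png

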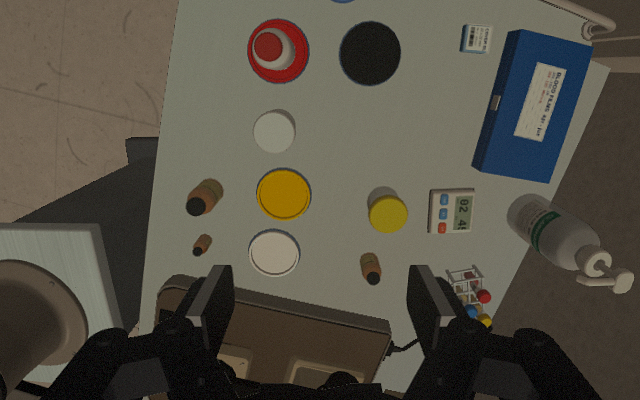

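The bottle stands in the red dish, with its cap at (268,46) and the coaster at (278,51). I check it by ray casting and refine the white coaster and the amber bottle.

```bash
python3 - <<'E'
from h import *
g=np.load("pics/w3.npz");a=(g["p"],g["q"]);im=g["im"];P=cloud(g["d"],"wrist",*a);M=masks(im)
def circ(m,z):
    cn,_=cv2.findContours(m.astype(np.uint8),cv2.RETR_EXTERNAL,cv2.CHAIN_APPROX_NONE);cn=max(cn,key=len)
    return np.round(np.r_[np.array(sum([list(x) if isinstance(x,tuple) else [x] for x in cv2.minEnclosingCircle(onplane(cn.reshape(-1,2),z,"wrist",*a)[:,:2].astype(np.float32))],[]))],4)
R=M["red"]&(np.hypot(P[...,0]-.445,P[...,1]-.402)<.06)
print("red cap",circ(R&(P[...,2]>.085),.094),"z",np.median(P[R&(P[...,2]>.085)][:,2]),"red coaster",circ(R&(P[...,2]<.02),.009))
n=np.hypot(P[...,0]-.568,P[...,1]-.115)<.04
print("amber cap",circ(M["black"]&n&(P[...,2]>.04),.057),"yellow cap",circ(M["yellow"]&(P[...,2]>.045),.055),"yellow co",circ(M["yellow"]&(P[...,2]<.02)&(np.hypot(P[...,0]-.446,P[...,1]-.216)<.06),.009),"black co",circ(M["black"]&(np.hypot(P[...,0]-.557,P[...,1]-.4)<.06),.009))
am=P[(M["amber"]|M["black"])&n&(P[...,2]>.015)&(P[...,2]<.08)]; print("amber body pts",am.min(0).round(3),am.max(0).round(3))
# white coaster via Canny/Hough circle
c=cv2.HoughCircles(cv2.cvtColor(im,cv2.COLOR_RGB2GRAY),cv2.HOUGH_GRADIENT,1,30,param1=80,param2=20,minRadius=20,maxRadius=35)
for x in c[0]: 
    if abs(x[0]-274)<15 and abs(x[1]-253)<15: print(x,onplane([x[:2]],.009,"wrist",*a).round(4))
E
```

```text
red cap [0.4446 0.4023 0.0139] z 0.0940370762116973 red coaster [0.4442 0.4031 0.0369]
amber cap [0.5673 0.117  0.0097] yellow cap [0.5831 0.2055 0.0243] yellow co [0.4454 0.2171 0.0369] black co [0.5575 0.4007 0.0369]
amber body pts [0.556 0.105 0.018] [0.58  0.128 0.059]
[272.5 250.5  23. ] [[0.4276 0.1331 0.009 ]]
```

Red bottle is within 1 mm of its coaster centre. Amber next.

```bash
python3 - <<'E'
from h import *
print(r.tip_extent)
pick(.5675,.1165,.036,.17,.07,25)
print(r.tip_extent)
lift(.17)
snap("scene","s4")
E
```

```text
0.025
descend contact False
grip 0.0263 [0.5677 0.1165 0.0364] [-1.   0.7  4.2] t 13.17
0.025
lifted 0.0262 [ 0.1  0.3 -0.4] t 13.98
```

View pics/s4.png

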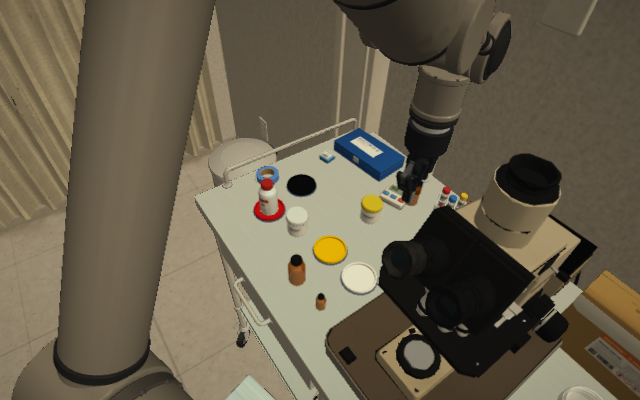

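The amber bottle is held upright at (413,195). Now the black coaster.

```bash
python3 - <<'E'
from h import *
place(.5573,.4000,.0405,.17,.06)
pick(.583,.206,.043,.14,.075,25)
lift(.16)
snap("scene","s5")
E
```

```text
touch True
at [0.5579 0.4003 0.0404]
t 18.04 w 0.06007410385049972
descend contact False
grip 0.0462 [0.5835 0.2061 0.044 ] [ 0.4 -0.1  5.6] t 20.48
lifted 0.047 [-0.6  0.4 -0.8] t 21.21
```

View pics/s5.png

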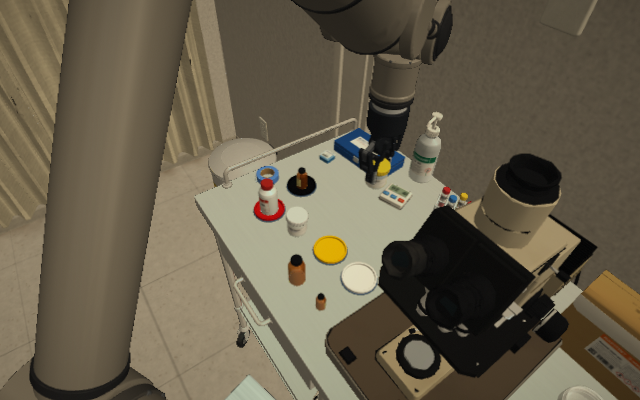

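The amber bottle stands in the black dish at (302,180), and the yellow pot is held. The grip width crept by 0.8 mm, so I descend carefully with a longer guarded stretch.

```bash
sed -i 's/zt+.004\],Q,speed=.12/zt+.010],Q,speed=.12/; s/zt-.002\],Q,speed=.02/zt-.004],Q,speed=.02/' h.py; python3 - <<'E'
from h import *
print(r.read_state()["grip_width"])
place(.4458,.2165,.0475,.16,.075)
r.reach([.47,.29,.36],Q); r.hold(.15)
snap("wrist","w6")
E
```

```text
0.04661172611714572
touch True
at [0.4461 0.2166 0.0478]
t 24.59 w 0.07511090979537513
```

View pics/w6.png

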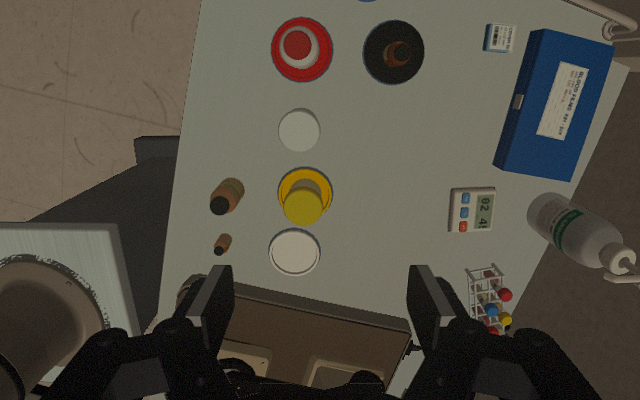

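Yellow pot is in its dish, amber in black, red in red. The white cap at (299,131) and the white coaster at (295,252) remain. I measure those and verify the rest.

```bash
python3 - <<'E'
from h import *
g=np.load("pics/w6.npz");a=(g["p"],g["q"]);im=g["im"];P=cloud(g["d"],"wrist",*a);M=masks(im)
def circ(m,z):
    cn,_=cv2.findContours(m.astype(np.uint8),cv2.RETR_EXTERNAL,cv2.CHAIN_APPROX_NONE);cn=max(cn,key=len)
    (x,y),rd=cv2.minEnclosingCircle(onplane(cn.reshape(-1,2),z,"wrist",*a)[:,:2].astype(np.float32));return np.round([x,y,rd],4)
ym=M["yellow"]&(P[...,2]>.05);print("yellow cap",circ(ym,.059),np.median(P[ym][:,2]))
n=(np.hypot(P[...,0]-.5575,P[...,1]-.4)<.03)&(P[...,2]>.055)&(P[...,2]<.07);print("amber cap top",n.sum(),circ(n,.061),np.median(P[n][:,2]))
n=(np.hypot(P[...,0]-.4425,P[...,1]-.311)<.04)&(P[...,2]>.045)&(P[...,2]<.065);print("white cap",circ(n,.055))
h=cv2.cvtColor(cv2.GaussianBlur(im,(3,3),0),cv2.COLOR_RGB2HSV).astype(int)
for v in (130,140,150):
  m=((h[...,0]<28)&(h[...,2]>v)).astype(np.uint8);m=cv2.morphologyEx(m,cv2.MORPH_OPEN,np.ones((3,3)))
  _,l=cv2.connectedComponents(m);l=l==l[252,295];print(v,l.sum(),circ(l,.007))
roi=slice(215,290),slice(255,335);e=cv2.resize(im[roi][:,:,::-1],None,fx=6,fy=6);cv2.imwrite("pics/w6c.png",e)
E
```

```text
yellow cap [0.4454 0.2159 0.0244] 0.05881680878487083
amber cap top 226 [0.5555 0.3978 0.0095] 0.0609408195902818
white cap [0.442  0.3116 0.0251]
130 1459 [0.4289 0.1291 0.0354]
140 1376 [0.4288 0.1298 0.0337]
150 411 [0.4377 0.1303 0.0275]
```

View pics/w6c.png

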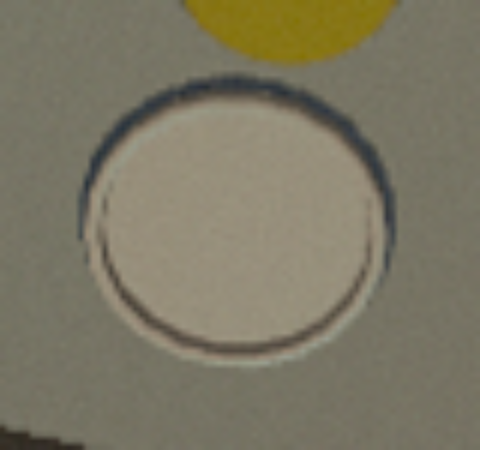

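```bash
python3 - <<'E'
from h import *
g=np.load("pics/w6.npz");a=(g["p"],g["q"])
print(onplane([[294.2,253.1],[255+82/6,215+230/6],[255+388/6,215+235/6],[255+235/6,215+366/6],[255+235/6,215+92/6]],.009,"wrist",*a).round(4))
# foot outline at z~0.002: far edge row
print(onplane([[255+237/6,215+75/6]],.002,"wrist",*a).round(4))
t=np.load("pics/top0.npz");im=t["im"][195:250,370:430][:,:,::-1];cv2.imwrite("pics/t0w.png",cv2.resize(im,None,fx=8,fy=8,interpolation=cv2.INTER_CUBIC))
E
```

```text
[[0.4292 0.1276 0.009 ]
 [0.3919 0.1271 0.009 ]
 [0.4662 0.126  0.009 ]
 [0.4281 0.0893 0.009 ]
 [0.43   0.1638 0.009 ]]
[[0.43   0.1651 0.002 ]]
```

View pics/t0w.png

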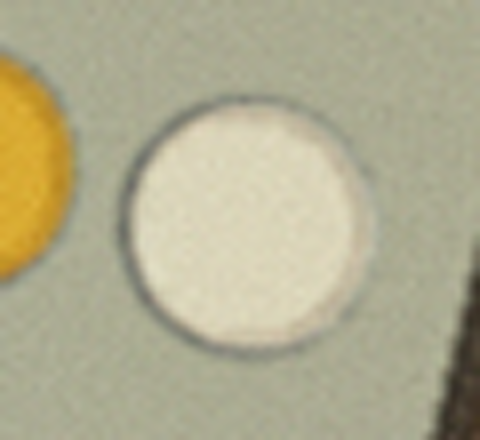

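The white rim spans 74 mm both ways, as it should, with its centre at (0.4288, 0.1264). Now the white pot.

```bash
python3 - <<'E'
from h import *
pick(.4422,.3113,.043,.15,.075,25)
lift(.17)
snap("scene","s7")
place(.4288,.1264,.0475,.17,.075)
r.reach([.47,.29,.36],Q); r.hold(.15)
snap("wrist","w8");snap("scene","s8")
r.reach([.25,.42,.33],Q); r.hold(.15)
snap("top","t8"); print(r.read_state()["time_s"])
E
```

```text
descend contact False
grip 0.0476 [0.4424 0.3115 0.0439] [-1.9  0.3  6.4] t 28.14
lifted 0.0475 [ 0.1 -0.3  0.1] t 28.93
touch True
at [0.4291 0.1264 0.0477]
t 32.62 w 0.07501242454562483
35.075
```

View pics/w8.png

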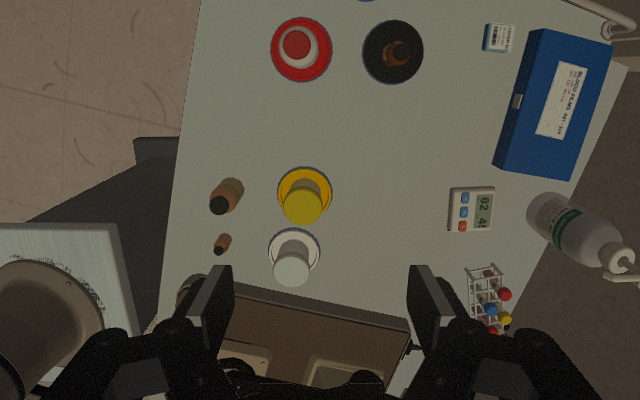

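View pics/s8.png

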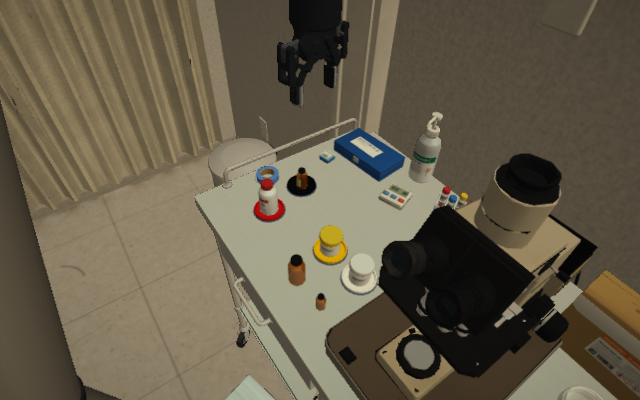

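View pics/t8.png

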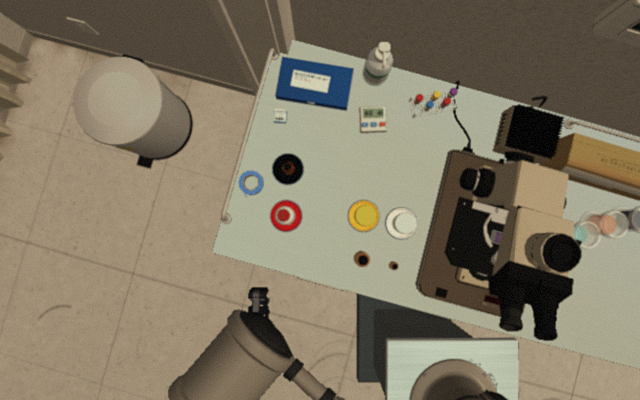

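All four stand in their coasters, and the timer (373,119) and tape (251,182) look unmoved. One numeric check before I hand in.

```bash
python3 - <<'E'
from h import *
C=dict(red=(.4445,.4025,.094),yellow=(.4456,.2163,.059),white=(.4287,.1263,.059),black=(.557,.3995,.061))
for n,tag in (("wrist","w8"),("top","t8")):
    g=np.load(f"pics/{tag}.npz");a=(g["p"],g["q"]) if n=="wrist" else ();P=cloud(g["d"],n,*a)
    for k,(x,y,z) in C.items():
        m=(np.hypot(P[...,0]-x,P[...,1]-y)<.04)&(abs(P[...,2]-z)<.006)
        cn,_=cv2.findContours(m.astype(np.uint8),cv2.RETR_EXTERNAL,cv2.CHAIN_APPROX_NONE);cn=max(cn,key=len).reshape(-1,2)
        (u,v),rd=cv2.minEnclosingCircle(onplane(cn,z,n,*a)[:,:2].astype(np.float32))
        print(n,k,"cap off mm",np.round([1e3*(u-x),1e3*(v-y),1e3*rd],1),"z",np.median(P[m][:,2]).round(4))
i0,i1=np.load("pics/top0.npz")["im"],np.load("pics/t8.npz")["im"]
for nm,(u,v) in dict(timer=(373,119),tape=(251,182)).items():
    print(nm,"mean abs diff",np.abs(i0[v-16:v+16,u-16:u+16].astype(int)-i1[v-16:v+16,u-16:u+16]).mean())
r.finish_job()
E
```

```text
wrist red cap off mm [-0.6  0.1 14.2] z 0.094
wrist yellow cap off mm [ 0.2  2.5 25.2] z 0.0586
wrist white cap off mm [ 0.2  2.1 26. ] z 0.0587
wrist black cap off mm [-1.3 -1.8  9.4] z 0.061
top red cap off mm [ 1.2  0.7 13.5] z 0.0931
top yellow cap off mm [ 1.6  1.6 24.9] z 0.0582
top white cap off mm [ 1.7  1.7 24.9] z 0.0577
top black cap off mm [ 0.5 -1.3  8.7] z 0.0598
timer mean abs diff 3.2174479166666665
tape mean abs diff 3.2998046875
the job is handed in; nothing more can be done
```

All four containers were picked up and stood upright in the coasters of their cap colours, and the job was handed in at about 35 s. The amber bottle I took was the middle-sized one, about 57 mm tall; the other two measured about 42 and 74 mm.

- **Placement:** in the last wrist and top views, all four cap centres lay within about 2.5 mm of the coaster centres. Their cap heights were within about 1.5 mm of expected, so they stand on the dish floors.
- **Bystanders:** the picture patches around the timer and the tape hardly changed from start to end (mean difference about 3 grey levels), and I saw no sign of movement.
- **Disagreements:** the scene camera read about 5 mm lower in y than the other two, so I left it out of the measurements. The wrist and top cameras differed by about 2 mm in x, and I averaged them. Gripper readings were about 0.5 to 2 mm below the stated diameters, and on the yellow pot the reading crept by 0.8 mm during the lift. None of this affected the placements.

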